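Set the fastener tray and knock jammed bolts out of their tubes

TASK

Turn the round fastener tray by its rim until the line of the compartment that already holds a hex bolt faces the brass pointer, and leave it set there. Then take each tube that has a bolt jammed in its neck, tip it mouth-down over that compartment and tap its rim on the edge of the knocking bar until the bolt drops in with the other one; do not pull the jammed bolts out with the fingers. Lay every emptied tube back flat on the rubber mat, and leave everything else where it is.

Things in the scene. Friction and masses are not known exactly. Their poses are not given: they have to be found in the camera images.
- tube_a: square steel storage tube, 100 mm long, 32 x 32 mm, 0.13 to 0.21 kg, lying on the mat; the dark rim (12 mm at the mouth) is 44 mm wide, 32 high. Origin: middle of its underside; x from mouth (-50 mm) to closed end (+50 mm), z up. Grip across y from above, 10 to 25 mm to the mouth side of the middle. Other tubes may be near: gaps about 60 mm
- tube_b: square steel storage tube, 100 mm long, 32 x 32 mm, 0.13 to 0.21 kg, lying on the mat; the dark rim (12 mm at the mouth) is 44 mm wide, 32 high. Origin: middle of its underside; x from mouth (-50 mm) to closed end (+50 mm), z up. Grip across y from above, 10 to 25 mm to the mouth side of the middle. Other tubes may be near: gaps about 60 mm
- tube_c: square steel storage tube, 100 mm long, 32 x 32 mm, 0.13 to 0.21 kg, lying on the mat; the dark rim (12 mm at the mouth) is 44 mm wide, 32 high. Origin: middle of its underside; x from mouth (-50 mm) to closed end (+50 mm), z up. Grip across y from above, 10 to 25 mm to the mouth side of the middle. Other tubes may be near: gaps about 60 mm
- bolt_a: hex bolt, 33 mm long, head 17 x 8 mm, shank 9 mm; origin mid-axis, x towards the head. Jammed in tube_a (None: that tube is empty), head behind two stiff brass pins, shank 15 mm out of the mouth, origin at x -49 of the tube. Tipping 45 degrees does not free it; each knock of the rim on a hard edge at 0.1 to 0.25 m/s shifts it a little; it drops after some 2 to 14
- bolt_b: hex bolt, 33 mm long, head 17 x 8 mm, shank 9 mm; origin mid-axis, x towards the head. Jammed in tube_b (None: that tube is empty), head behind two stiff brass pins, shank 15 mm out of the mouth, origin at x -49 of the tube. Tipping 45 degrees does not free it; each knock of the rim on a hard edge at 0.1 to 0.25 m/s shifts it a little; it drops after some 2 to 14
- bolt_c: hex bolt, 33 mm long, head 17 x 8 mm, shank 9 mm; origin mid-axis, x towards the head. Jammed in tube_c (None: that tube is empty), head behind two stiff brass pins, shank 15 mm out of the mouth, origin at x -49 of the tube. Tipping 45 degrees does not free it; each knock of the rim on a hard edge at 0.1 to 0.25 m/s shifts it a little; it drops after some 2 to 14
- loose_bolt: hex bolt like the jammed ones, lying in one of the tray's three compartments: it shows the compartment the bolts belong in. Origin on its axis, mid-length; x towards the head.
- loose_nut: hex nut, 22 x 26 x 12 mm, in another compartment of the tray; origin under its centre
- loose_washer: plain washer, 24 mm across, 4 mm thick, in the third compartment; origin under its centre
- station: fixed base of the tray, 205 x 174 x 8 mm; origin on the bench under the tray's axis, x towards the knocking bar (away from the robot at yaw 0). Knocking bar: level dark steel bar on two posts, 73 to 101 mm from the axis along x, 110 mm long along y, top 75 mm above the bench; it overhangs the tray's far rim
- bar_edge (a point): point on top of the knocking bar, midway along it, 5 mm behind its front edge (the one over the tray). A tube held 45 degrees mouth-down, mouth towards -x of the station, with its lower rim edge knocked here drops its bolt into the compartment in front
- axis (a point): centre of the tray on its floor, 16 mm above the bench. Tray: aluminium; upright rim 8 mm thick, 148 mm inside, 164 mm outside diameter, top 34.5 mm and lower edge 12 mm above the bench; hub 24 mm wide, 42 mm above the bench; three 3 mm walls, 32 mm above the bench, make three equal compartments
- tray (a joint): turn of the round fastener tray about its upright axis, rad, counter-clockwise from above positive, more than a turn free either way; it stays where it is left (friction 0.09 N m)
- pointer (a point): tip of the fixed brass pointer on a small post beside the tray, 84 mm from the axis, 35 degrees counter-clockwise from the station's x
- mark_0 (a point): outer end of the dark line engraved across the rim of compartment 0, 82 mm from the axis, 34.5 mm above the bench; the line lies 35 degrees counter-clockwise of the middle of its compartment. With this line at the pointer, compartment 0 lies in front of the knocking bar
- mark_1 (a point): outer end of the dark line engraved across the rim of compartment 1, 82 mm from the axis, 34.5 mm above the bench; the line lies 35 degrees counter-clockwise of the middle of its compartment. With this line at the pointer, compartment 1 lies in front of the knocking bar
- mark_2 (a point): outer end of the dark line engraved across the rim of compartment 2, 82 mm from the axis, 34.5 mm above the bench; the line lies 35 degrees counter-clockwise of the middle of its compartment. With this line at the pointer, compartment 2 lies in front of the knocking bar
- wall_0 (a point): foot of the radial wall between compartments 2 and 0; origin on the tray's axis at bench height, x out along the wall, y towards compartment 0
- wall_1 (a point): foot of the radial wall between compartments 0 and 1; origin on the tray's axis at bench height, x out along the wall, y towards compartment 1
- wall_2 (a point): foot of the radial wall between compartments 1 and 2; origin on the tray's axis at bench height, x out along the wall, y towards compartment 2
- mat: rubber mat, 290 x 170 x 4 mm, fixed on the bench, origin under its centre, x along its length; the tubes lie across it about 92 mm apart with their mouths towards -y
- paste_pot: blue pot with a white lid, 70 mm across, 56 mm high, a bystander; origin under its centre
- tip_can: open grey tin, 62 mm across, 50 mm high, a bystander; origin under its centre

How it is judged:
By the outcome, as a careful person would: the job done as asked, in the order asked, and still so for the second after the job is handed in, with the robot touching nothing.
Of bolt_a, bolt_b, bolt_c only 2 to 3 are there at a start; the rules pass over those that are not, and their reading is None.
At some moment in a run one of tube_a, tube_b, tube_c may be knocked a few centimetres aside while the robot is not near it.
It also fails if it takes over 210 s, if anything falls off the work surface, if the arm or the gripper's body presses on something with over 40 N, if the wrist force passes 120 N, or if a joint passes its speed limit or range.

ROBOT

A 6-joint arm with a two-finger parallel gripper is mounted at the origin on the work surface; the furniture and walls round the work are solid. World frame = base frame: x ahead of the robot, y to its left, z up, the work surface at z = 0. Lengths are in mm, angles in rad, forces in N, time in s.
With the tool pointing down it reaches from about 300 to 775 mm from the base axis. Payload 14.6 kg.
Tool frame: the origin (TCP) lies on the mounting face of the last link; the fingertips stand 199 mm ahead of it and the grasp point (between the pads) lies 180 mm ahead of it; z points along the fingers, y is the line along which they close (so a half turn about z gives the same grasp; the last joint's range is limited). The gripper opens to 94 mm and grips with 3 to 60 N. Pads are 16 mm wide; open, the fingers measure 119 mm over their backs; the gripper's body (75 mm by 177 mm) begins 78 mm behind the grasp point.
Start: joints at [0.726, 0.3, 1.521, -0, 1.321, -0.067], TCP at [385.937, 391.846, 404.646] pointing down, gripper open.
Joint ranges: [-3.03, 3.03], [-0.79, 2.21], [0.23, 2.52], [-1.04, 4.18], [0, 3.07], [-2.55, 2.55]. Speed limits (rad/s): [2.22, 2.22, 2.57, 3.14, 3.14, 3.14].

INTERFACE

Orientations are given as [roll, pitch, yaw] about the fixed x, y, z axes, in that order (R = Rz(yaw) Ry(pitch) Rx(roll)).
In Python, from cell import manip gives the robot as it stands. The module is installed in compiled form; this text tells all that it offers.
- The arm moves only by the shell command python3 -m creep 'ROWS' [FORCE]. ROWS is a JSON object of lists of equal length, an entry for each row: "slide": the shift along the world's x, y, z in cm, a list of three; "turn": the turn about the world's z in rad; "claw": the opening, from 0 (shut) to 1 (fully open). A call has 1 to 8 rows; each row shifts and turns the commanded pose from where the row before left it; what a row does not reach is not made up. A row lasts 1/8 s, in which the tool goes at most 62.5 mm and 10.7 degrees, less where a joint would pass 70% of its speed; a pose out of reach is approached as far as the arm can. A call with a gripper value outside its range is refused whole. The fingers move at their own pace and stop on an object; FORCE is the grip in N (left out, the last holds). Time passes only in rows, so rows that do not move let the fingers close. It gives the time, the measured TCP pose, the force, the opening and the grip force at its end, in the units of the state.
- manip.read_state(): the state, without advancing time (a new reading comes with each control period).
- manip.camera(name): name is "scene" or "top"; returns (picture, depth): 420x560x3 uint8, red, green, blue; 420x560 float32, mm along the optical axis (not along the pixel's ray), 0 where there is no reading.
- manip.calibration(name): a dict with "intrinsics" (3x3 intrinsics, pixels), "pose" (4x4, takes a point from camera to world coordinates). Camera axes: x right, y up, looking along -z (the intrinsics and any distortion apply to the point x, -y, -z); pixel columns grow to the right and rows downward; lengths in mm; the calibration is good to about 2 mm. A picture is of the moment at which its call begins. calibration takes no time and is no camera call.
- manip.sign_off(): hands the job in; it is judged then, once.
Trained networks look in the newest picture that a camera, given by its name, has taken for a name from the list of things; names that differ only in an ending like _2 or _b are one class to them, and where a whole thing is asked for, a point or a joint stands for the part that bears it (a point fixed in the world has none). Each returns a list of dicts, best first, with "score" (0 to 1); they miss things now and then, are a little off and sometimes report something else, mostly with a low value. They report only what shows in the picture. A call takes as long as a camera call.
- manip.cut_out(query, camera): "mask" (420x560 bool, what is visible of it) and "position" ([column, row] in pixels, amid what is visible of it).
The state is a dict: "clock": time; "joints": joint angles; "qd": joint speeds; "effort": joint torques, N m; "eef_pos": TCP position; "eef_rot": TCP orientation; "wrist_force": force on the tool from outside, world axes, zero at the start; "moment": the same for the moment, N m; "finger_gap": finger opening in mm; "finger_force": force on a finger pad.
Only numpy, scipy, OpenCV 4.12 (cv2) and the standard library are available. Lean on these libraries where they do the work, as an engineer would, in place of code of your own. Each camera call takes 0.05 s, during which the arm holds its last target. There are 200 camera calls.

## Working session

There is one attempt and no reset: what is moved stays moved. The work goes in short steps, Python scripts to look and compute and a shell command to move; the robot and the scene stay as the last step left them, time stands still between calls to the robot, and variables do not carry over. Pictures are saved under pics/ and viewed, at most 14 in all, crops included, and the job is handed in when it is done.

```bash
ls; mkdir -p pics
cat > h.py <<'E'
import numpy as np, cv2
from cell import manip
def proj(name,depth,uv):
    c=manip.calibration(name);K=np.array(c['intrinsics']);T=np.array(c['pose'])
    uv=np.atleast_2d(uv).astype(float);z=depth[uv[:,1].astype(int),uv[:,0].astype(int)]
    x=(uv[:,0]-K[0,2])/K[0,0]*z;y=(uv[:,1]-K[1,2])/K[1,1]*z
    return (T@np.c_[x,-y,-z,np.ones(len(z))].T).T[:,:3]
def cloud(name,depth):
    v,u=np.mgrid[0:420,0:560];return proj(name,depth,np.c_[u.ravel(),v.ravel()]).reshape(420,560,3)
def pix(name,P):
    c=manip.calibration(name);K=np.array(c['intrinsics']);T=np.linalg.inv(np.array(c['pose']))
    q=(T@np.r_[P,1])[:3];return K[0,0]*q[0]/-q[2]+K[0,2],K[1,1]*-q[1]/-q[2]+K[1,2]
def save(p,f,s=1.0): cv2.imwrite('pics/'+f,cv2.resize(p[:,:,::-1],None,fx=s,fy=s,interpolation=cv2.INTER_CUBIC))
E
python3 - <<'E'
from h import *
print(manip.read_state())
for n in('scene','top'):
    p,d=manip.camera(n);save(p,n+'0.png',1.4);c=manip.calibration(n);print(n,np.round(c['intrinsics'],1).tolist(),np.round(c['pose'],3).tolist(),[k for k in c])
    for q in ['tube_a','bolt_a','loose_bolt','loose_nut','loose_washer','station','tray','mark_0','mat']:
        for r in manip.cut_out(q,n)[:5]:
            P=proj(n,d,r['position'])[0];print(q,round(r['score'],2),np.round(r['position']),P.round(),r['mask'].sum())
E
```

```text
pics
{'clock': 0.0, 'joints': array([ 7.26426013e-01,  3.00479911e-01,  1.52160565e+00,  5.87879276e-06,
        1.32072704e+00, -6.66004521e-02]), 'qd': array([-5.19860883e-04,  1.14653989e-05, -2.02350324e-03,  1.05794925e-05,
       -4.16739711e-04, -2.10473630e-03]), 'effort': array([ 6.81118963e-04, -5.31805873e+01, -3.52734947e+01,  7.07776356e-02,
        2.44418200e-02, -2.49544803e-05]), 'eef_pos': array([385.9038998 , 391.8365568 , 404.07096788]), 'eef_rot': array([-3.14037579e+00, -8.68705055e-05,  2.36382128e+00]), 'wrist_force': array([ 0.57560301, -0.36682373, -0.28363297]), 'moment': array([-0.0076727 , -0.01690694, -0.04568863]), 'finger_force': 0.0, 'finger_gap': 94.11382773431883}
scene [[476.9, 0.0, 280.1], [0.0, 476.9, 209.1], [0.0, 0.0, 1.0]] [[0.908, 0.27, -0.32, 184.306], [-0.419, 0.591, -0.69, -654.658], [0.002, 0.76, 0.65, 763.937], [0.0, 0.0, 0.0, 1.0]] ['intrinsics', 'pose']
tube_a 0.74 [187. 172.] [387. 354.  34.] 219
tube_a 0.53 [224. 166.] [482. 342.  33.] 247
tube_a 0.43 [253. 156.] [571. 358.  31.] 103
bolt_a 0.33 [349. 218.] [679.  32.  26.] 763
loose
[... 407 characters left out ...]
. 351.  34.] 98
mat 0.27 [326. 304.] [ 516. -157.   15.] 8017
top [[516.0, 0.0, 274.7], [0.0, 516.0, 214.8], [0.0, 0.0, 1.0]] [[0.007, 0.982, -0.188, 317.267], [-1.0, 0.007, -0.001, 50.988], [-0.0, 0.188, 0.982, 1264.825], [0.0, 0.0, 0.0, 1.0]] ['intrinsics', 'pose']
tube_a 0.82 [158. 280.] [392. 327.  37.] 732
tube_a 0.73 [158. 244.] [478. 332.  35.] 700
loose_bolt 0.65 [361. 249.] [ 471. -156.   24.] 43
loose_bolt 0.4 [157. 246.] [475. 334.  36.] 688
loose_washer 0.74 [357. 238.] [ 497. -145.   41.] 3512
station 0.94 [352. 231.] [ 517. -137.   16.] 5808
tray 0.71 [354. 234.] [ 505. -138.   45.] 3456
mark_0 0.88 [356. 234.] [ 505. -142.   42.] 3573
mat 0.81 [164. 253.] [460. 323.   2.] 5833
```

View pics/scene0.png

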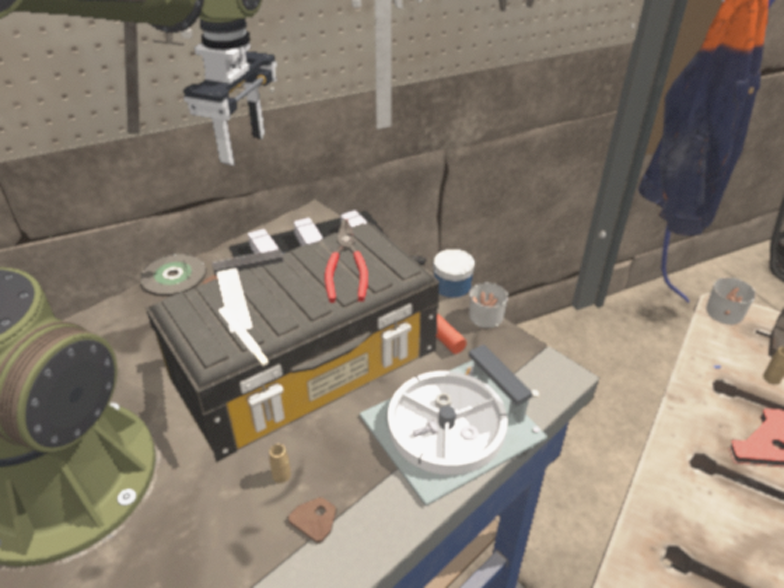

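View pics/top0.png

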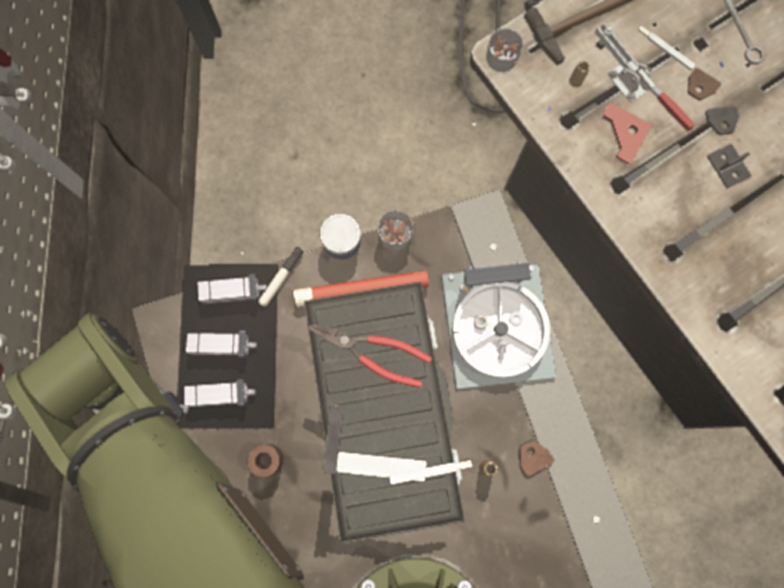

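```bash
cat >> h.py <<'E'
def ortho(name,p,z,x0,x1,y0,y1,s=3):
    # image: right = -y, up = +x ; s px/mm
    xs=np.arange(x1,x0,-1/s);ys=np.arange(y1,y0,-1/s);Y,X=np.meshgrid(ys,xs)
    c=manip.calibration(name);K=np.array(c['intrinsics']);T=np.linalg.inv(np.array(c['pose']))
    q=np.stack([X,Y,np.full_like(X,z)],-1)@T[:3,:3].T+T[:3,3]
    u=K[0,0]*q[...,0]/-q[...,2]+K[0,2];v=-K[1,1]*q[...,1]/-q[...,2]+K[1,2]
    return cv2.remap(p,u.astype('f4'),v.astype('f4'),cv2.INTER_CUBIC)
E
python3 - <<'E'
from h import *
from scipy.optimize import least_squares
im=[]
for n in('top','scene'):
    p,d=manip.camera(n);C=cloud(n,d)
    m=(abs(C[...,2]-34.5)<4)&(np.hypot(C[...,0]-512,C[...,1]+140)<100)
    P=C[m][:,:2];f=lambda q:np.hypot(P[:,0]-q[0],P[:,1]-q[1])-78
    r=least_squares(f,[512,-140],loss='soft_l1',f_scale=3);print(n,r.x,len(P),np.median(abs(r.fun)),C[m][:,2].mean())
    m=(abs(C[...,2]-75)<5)&(np.hypot(C[...,0]-512,C[...,1]+140)<140);P=C[m]
    print('bar',cv2.minAreaRect(P[:,:2].astype('f4')),P.mean(0))
    m=(C[...,2]>38)&(np.hypot(C[...,0]-r.x[0],C[...,1]-r.x[1])<30);print('hub',C[m].mean(0))
    # toolbox
    m=(C[...,2]>60)&(C[...,0]>200)&(C[...,0]<640)&(C[...,1]>-110)&(C[...,1]<230)&(C[...,2]<200)
    print('box',cv2.minAreaRect(C[m][:,:2].astype('f4')),np.percentile(C[m][:,2],[5,25,50,75,95,99.5]))
    for y in range(-80,220,20): 
        k=m&(abs(C[...,1]-y)<5)&(abs(C[...,0]-500)<30); print(y,np.round(np.median(C[k][:,2]) if k.any() else 0),end='; ')
    im.append(ortho(n,p,34.5,410,620,-245,-35,2.8))
cv2.imwrite('pics/tray0.png',cv2.cvtColor(np.hstack([i[:580,:395*1] if 0 else cv2.resize(i,(400,400)) for i in im]),cv2.COLOR_RGB2BGR))
E
```

```text
top [ 506.72750661 -146.63637246] 764 2.747861714224854 35.12391882261128
bar ((592.9658813476562, -136.7206573486328), (29.094905853271484, 110.93482971191406), 6.979074954986572) [ 592.36449531 -135.908938     75.86698243]
hub [ 505.72861447 -146.53224397   43.34721871]
box ((412.166748046875, 51.07325744628906), (282.37091064453125, 436.3667907714844), 83.48051452636719) [146.0597653  159.37803302 163.02325906 166.04216206 176.40452732
 180.17565123]
-80 0; -60 0; -40 0; -20 133.0; 0 160.0; 20 163.0; 40 164.0; 60 164.0; 80 164.0; 100 163.0; 120 164.0; 140 165.0; 160 161.0; 180 146.0; 200 0; scene [ 505.56491887 -147.11687581] 926 2.646896407054939 32.42833497351717
bar ((550.6720581054688, -81.47976684570312), (97.62811279296875, 240.19973754882812), 41.5355339050293) [ 571.60373778 -117.03642079   72.78851866]
hub [ 504.18866278 -147.66103838   39.45122131]
box ((400.1771240234375, 35.51904296875), (400.3047790527344, 291.01678466796875), 0.004164422396570444) [ 72.52738257 127.95938952 155.94244792 160.32280562 170.6933649
 174.38098769]
-80 0; -60 0; -40 0; -20 115.0; 0 155.0; 20 159.0; 40 160.0; 60 159.0; 80 160.0; 100 160.0; 120 160.0; 140 160.0; 160 160.0; 180 144.0; 200 0;
```

View pics/tray0.png

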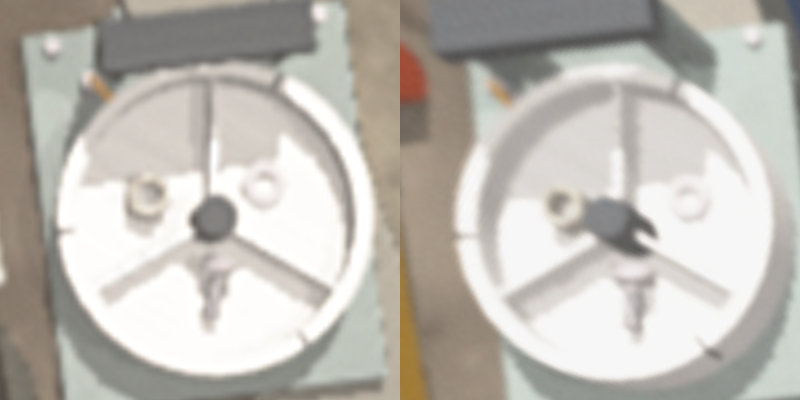

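Scene read: three tubes on the mat at left, mouths toward −y. The tray is centred at about (506, −147) with station yaw about 7°. The bolt lies in the compartment facing the robot, and its line is at about 216°. The pointer is at about 42°, so the tray has to turn about −174°.

```bash
python3 -m creep '{"slide":[[1,-5,0],[1,-5,0],[1,-5,0],[1,-5,0],[1,-5,0],[1,-5,0],[1,-5,0],[1,-5,0]],"turn":[0.14,0.14,0.14,0.14,0.14,0.14,0.14,0.14],"claw":[0.4,0.4,0.4,0.4,0.4,0.4,0.4,0.4]}' 10
python3 -m creep '{"slide":[[1.33,-5.3,0],[1.33,-5.3,0],[1.33,-5.3,-2],[1.33,-5.3,-3.5],[0,0,-4],[0,0,-4],[0,0,-2],[0,0,0]],"turn":[0,0,0,0,0,0,0,0],"claw":[0.4,0.4,0.4,0.4,0.4,0.4,0.4,0.4]}'
```

```text
clock: 2.1
eef_pos: [466.0, -9.8, 404.9]
eef_rot: [-3.141, 0.001, -2.795]
wrist_force: [0.3, 0.5, -0.2]
finger_gap: 37.2
finger_force: 0.0
clock: 3.1
eef_pos: [518.5, -218.1, 249.8]
eef_rot: [3.14, -0.002, -2.799]
wrist_force: [1.1, -0.2, 0.8]
finger_gap: 37.7
finger_force: 0.0
```

```bash
python3 -m creep '{"slide":[[1.4,-0.2,0],[0,0,-1.5],[0,0,-1.4],[0,0,0],[0,0,0],[0,0,0]],"turn":[0,0,0,0,0,0],"claw":[0.4,0.4,0.4,0.05,0.05,0.05]}' 12
python3 - <<'E'
from h import *
c=np.array([506,-147.])
def seg(a0,a1,n,r=78):
    a=np.radians(np.linspace(a0,a1,n+1));p=c+r*np.c_[np.cos(a),np.sin(a)]
    print(np.round(np.diff(p,axis=0)/10,2).tolist(),round((a[1]-a[0]),3))
seg(290,205,11);seg(292,203,11)
E
```

```text
clock: 3.85
eef_pos: [532.7, -220.2, 222.4]
eef_rot: [-3.141, 0.0, -2.799]
wrist_force: [-0.8, 1.1, -0.2]
finger_gap: 11.1
finger_force: 1.0
[[-1.01, -0.29], [-1.04, -0.15], [-1.05, -0.01], [-1.04, 0.13], [-1.02, 0.27], [-0.97, 0.4], [-0.91, 0.53], [-0.83, 0.65], [-0.73, 0.75], [-0.63, 0.84], [-0.51, 0.92]] -0.135
[[-1.05, -0.34], [-1.08, -0.19], [-1.1, -0.03], [-1.09, 0.12], [-1.07, 0.27], [-1.02, 0.42], [-0.95, 0.56], [-0.86, 0.69], [-0.75, 0.8], [-0.63, 0.9], [-0.5, 0.98]] -0.141
```

```bash
python3 -m creep '{"slide":[[0,0,0],[0,0,0],[0,0,0]],"turn":[0,0,0],"claw":[0,0,0]}' 15
python3 -m creep '{"slide":[[-1.01,-0.29,0],[-1.04,-0.15,0],[-1.05,-0.01,0],[-1.04,0.13,0],[-1.02,0.27,0],[-0.97,0.4,0],[-0.91,0.53,0],[-0.83,0.65,0]],"turn":[-0.135,-0.135,-0.135,-0.135,-0.135,-0.135,-0.135,-0.135],"claw":[0,0,0,0,0,0,0,0]}'
python3 -m creep '{"slide":[[-0.73,0.75,0],[-0.63,0.84,0],[-0.51,0.92,0],[0,0,0]],"turn":[-0.135,-0.135,-0.135,0],"claw":[0,0,0,0]}'
```

```text
clock: 4.22
eef_pos: [532.5, -219.6, 222.2]
eef_rot: [3.14, -0.001, -2.799]
wrist_force: [-3.0, 6.1, 4.2]
finger_gap: 8.0
finger_force: 15.0
clock: 5.22
eef_pos: [453.7, -204.6, 222.3]
eef_rot: [3.141, 0.0, 2.4]
wrist_force: [1.8, 3.9, -0.9]
finger_gap: 8.3
finger_force: 15.1
clock: 5.72
eef_pos: [435.0, -179.4, 222.2]
eef_rot: [-3.141, -0.001, 2.0]
wrist_force: [-5.3, 2.3, 3.3]
finger_gap: 8.3
finger_force: 15.1
```

```bash
python3 -m creep '{"slide":[[0,0,0],[0,0,0],[0,0,2.5],[0,0,3],[2.5,-1,0],[2.5,-1,0],[2.5,-1,0],[2.5,-0.9,0]],"turn":[0,0,0,0.1,0.17,0.17,0.17,0.17],"claw":[0.4,0.4,0.4,0.4,0.4,0.4,0.4,0.4]}'
python3 -m creep '{"slide":[[0,0,0],[0,0,0],[0,0,0],[0,0,0],[0,0,0],[0,0,-2.5],[0,0,-3],[0,0,0]],"turn":[0.17,0.17,0.17,0.17,0.066,0,0,0],"claw":[0.4,0.4,0.4,0.4,0.4,0.4,0.4,0.4]}'
```

```text
clock: 6.72
eef_pos: [536.2, -219.4, 276.9]
eef_rot: [3.142, 0.0, 2.785]
wrist_force: [0.1, -0.3, 0.4]
finger_gap: 37.3
finger_force: 0.0
clock: 7.72
eef_pos: [534.9, -218.8, 220.2]
eef_rot: [3.139, -0.002, -2.758]
wrist_force: [-0.2, -0.4, 0.6]
finger_gap: 37.5
finger_force: 0.0
```

Run:
```python
from h import *
p,d=manip.camera('top')
cv2.imwrite('pics/tray1.png',cv2.cvtColor(cv2.resize(ortho('top',p,34.5,410,620,-245,-35,2.8),(500,500)),cv2.COLOR_RGB2BGR))
```

```text
(no output)
```

View pics/tray1.png

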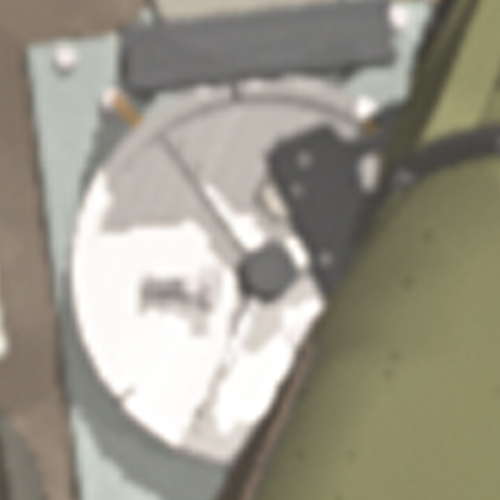

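```bash
python3 -m creep '{"slide":[[0,0,0],[0,0,0],[0,0,0],[0,0,0],[0,0,0],[0,0,0]],"turn":[0,0,0,0,0,0],"claw":[0,0,0,0,0,0]}' 15
python3 -m creep '{"slide":[[-1.05,-0.34,0],[-1.08,-0.19,0],[-1.1,-0.03,0],[-1.09,0.12,0],[-1.07,0.27,0],[-1.02,0.42,0],[-0.95,0.56,0],[-0.86,0.69,0]],"turn":[-0.141,-0.141,-0.141,-0.141,-0.141,-0.141,-0.141,-0.141],"claw":[0,0,0,0,0,0,0,0]}'
python3 -m creep '{"slide":[[-0.75,0.8,0],[-0.63,0.9,0],[-0.47,0.94,0],[0,0,0],[0,0,0],[0,0,0],[0,0,3],[0,0,5]],"turn":[-0.141,-0.141,-0.135,0,0,0,0,0],"claw":[0,0,0,0,0.4,0.4,0.4,0.4]}'
python3 -m creep '{"slide":[[-2,2,6],[-2,5,5],[0,6,0],[0,6,0],[0,6,0],[0,6,0],[0,6,0],[0,6,0]],"turn":[0,0,0,0,0,0,0,0],"claw":[0.75,0.75,0.75,0.75,0.75,0.75,0.75,0.75]}'
python3 - <<'E'
from h import *
im=[]
for n in('top','scene'):
    p,d=manip.camera(n);im.append(cv2.resize(ortho(n,p,34.5,410,620,-245,-35,2.8),(400,400)))
    C=cloud(n,d)
    for r in manip.cut_out('tube_a',n)[:4]: 
        Q=C[r['mask']];Q=Q[abs(Q[:,2]-36)<5];print(n,round(r['score'],2),r['position'],cv2.minAreaRect(Q[:,:2].astype('f4')),Q[:,2].mean())
cv2.imwrite('pics/tray2.png',cv2.cvtColor(np.hstack(im),cv2.COLOR_RGB2BGR))
E
```

```text
clock: 8.52
eef_pos: [535.2, -218.4, 222.4]
eef_rot: [3.141, -0.0, -2.758]
wrist_force: [-3.0, 5.0, 7.1]
finger_gap: 8.1
finger_force: 15.0
clock: 9.52
eef_pos: [452.8, -203.8, 222.4]
eef_rot: [-3.142, 0.001, 2.392]
wrist_force: [0.8, 1.4, 2.6]
finger_gap: 8.4
finger_force: 15.0
clock: 10.52
eef_pos: [434.4, -177.3, 301.9]
eef_rot: [-3.14, -0.002, 1.98]
wrist_force: [1.7, 0.4, 0.3]
finger_gap: 37.3
finger_force: 0.0
clock: 11.52
eef_pos: [398.3, 246.1, 401.2]
eef_rot: [3.141, -0.0, 1.98]
wrist_force: [1.2, -1.1, 0.0]
finger_gap: 70.4
finger_force: 0.0
top 0.77 [163.3, 206.1] ((571.82275390625, 327.780029296875), (41.8023681640625, 101.67118072509766), 5.596442222595215) 36.70876305778955
scene 0.81 [187.5, 172.5] ((387.4580993652344, 356.97088623046875), (30.125551223754883, 66.84342193603516), 3.5953288078308105) 33.064215442064764
scene 0.78 [220.9, 169.3] ((475.4350891113281, 351.3786926269531), (81.38186645507812, 32.045082092285156), 88.8803939819336) 33.240362455664005
scene 0.48 [250.5, 157.2] ((569.0198364257812, 353.9767150878906), (31.335208892822266, 48.93132781982422), 4.912125587463379) 33.07718297083129
```

View pics/tray2.png

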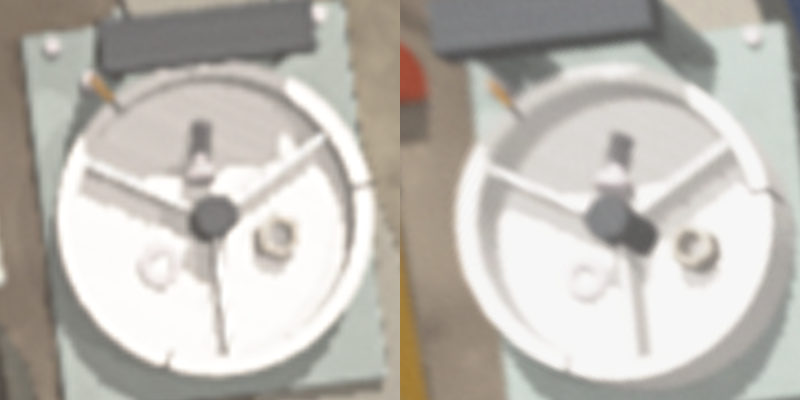

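The line meets the pointer tip in both views, at about 41.5° against 42°, and the bolt's compartment sits in front of the bar. Next I measure the tubes.

```bash
python3 -m creep '{"slide":[[3,-6,0],[3,-6,0],[3,-6,0],[3,-6,0],[3,-2,0]],"turn":[0,0,0,0,0],"claw":[0.75,0.75,0.75,0.75,0.75]}'
cat > tubes.py <<'E'
from h import *
p,d=manip.camera('top');C=cloud('top',d)
cv2.imwrite('pics/mat%d.png'%(manip.read_state()['clock']*100),cv2.cvtColor(cv2.resize(ortho('top',p,30,350,630,240,430,2),None,fx=1,fy=1),cv2.COLOR_RGB2BGR))
Z=C[...,2]
m=((abs(Z-37)<6)&(C[...,0]>340)&(C[...,0]<640)&(C[...,1]>250)&(C[...,1]<420)).astype('u1')
n,l,s,ce=cv2.connectedComponentsWithStats(m)
for i in range(1,n):
    if s[i,4]<250: continue
    Q=C[l==i];r=cv2.minAreaRect(Q[:,:2].astype('f4'));b=cv2.boxPoints(r)
    ax=np.linalg.svd(Q[:,:2]-Q[:,:2].mean(0))[2][0];ax*=np.sign(ax[1])
    t=(Q[:,:2]-Q[:,:2].mean(0))@ax
    print('n',s[i,4],'centre',np.round(r[0],1),np.round(r[1],1),'y',Q[:,1].min().round(),Q[:,1].max().round(),'closed-end dir deg',np.degrees(np.arctan2(ax[1],ax[0])).round(1),'z',Q[:,2].mean().round(1))
E
python3 tubes.py; ls pics
```

```text
clock: 12.35
eef_pos: [540.7, -4.1, 401.4]
eef_rot: [3.141, 0.001, 1.975]
wrist_force: [0.8, 1.1, 0.0]
finger_gap: 70.6
finger_force: 0.0
n 575 centre [573.2 328.2] [ 44.6 101.5] y 276.0 379.0 closed-end dir deg 95.7 z 36.7
n 609 centre [477.6 343.1] [102.   43.9] y 292.0 394.0 closed-end dir deg 90.3 z 36.9
n 605 centre [390.7 341.6] [ 40.7 101.9] y 289.0 393.0 closed-end dir deg 94.6 z 37.0
mat1240.png
scene0.png
top0.png
tray0.png
tray1.png
tray2.png
```

View pics/mat1240.png

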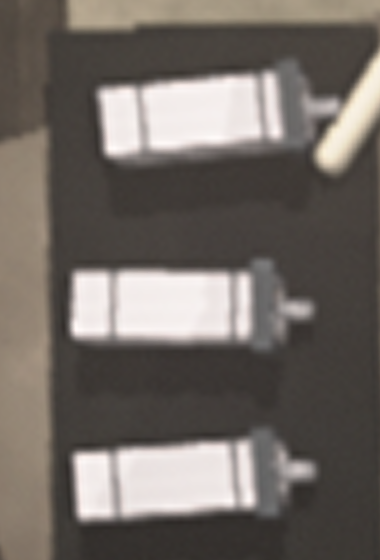

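```bash
python3 -m creep '{"slide":[[-1.05,5.53,0],[-1.05,5.53,0],[-1.05,5.53,0],[-1.05,5.53,0],[-1.05,5.53,0],[-1.05,5.53,0],[0,0,-4],[0,0,-6]],"turn":[-0.067,-0.067,-0.067,-0.067,-0.067,-0.067,0,0],"claw":[0.75,0.75,0.75,0.75,0.75,0.75,0.75,0.75]}'
python3 -m creep '{"slide":[[0,0,-4],[0,0,-3],[0,0,-1],[0,0,0]],"turn":[0,0,0,0],"claw":[0.75,0.75,0.75,0.75]}'
```

```text
clock: 13.4
eef_pos: [477.8, 331.5, 301.3]
eef_rot: [3.138, -0.002, 1.577]
wrist_force: [0.8, 0.4, -0.7]
finger_gap: 70.1
finger_force: 0.0
clock: 13.9
eef_pos: [477.9, 331.5, 221.4]
eef_rot: [3.142, -0.0, 1.577]
wrist_force: [0.9, -0.5, 0.2]
finger_gap: 70.7
finger_force: 0.0
```

```bash
python3 -m creep '{"slide":[[0,-0.4,-0.7],[0,0,-0.8],[0,0,0],[0,0,0],[0,0,0],[0,0,0],[0,0,0]],"turn":[0,0,0,0,0,0,0],"claw":[0.75,0.75,0,0,0,0,0]}' 30
python3 -m creep '{"slide":[[0,0,1],[0,0,5],[0,0,6],[0,0,6],[0,0,0]],"turn":[0,0,0,0,0],"claw":[0,0,0,0,0]}'
```

```text
clock: 14.78
eef_pos: [477.5, 328.2, 206.1]
eef_rot: [-3.142, -0.0, 1.578]
wrist_force: [-2.2, -0.6, 1.8]
finger_gap: 31.9
finger_force: 30.0
clock: 15.4
eef_pos: [477.4, 328.1, 391.4]
eef_rot: [3.134, -0.004, 1.578]
wrist_force: [0.6, -0.3, -3.3]
finger_gap: 31.7
finger_force: 30.0
```

Run:
```python
from h import *
p,d=manip.camera('top');C=cloud('top',d)
for x in (430,460,490,520,550):
    print(x,end=': ')
    for y in range(-70,30,8):
        k=(abs(C[...,1]-y)<4)&(abs(C[...,0]-x)<6)&(C[...,2]<250); print(y,int(np.median(C[k][:,2])) if k.any() else '-',end='; ')
    print()
p2,d2=manip.camera('scene');save(p2[20:230,80:360],'held1.png',2.8)
```

```text
430: -70 4; -62 2; -54 0; -46 -; -38 116; -30 116; -22 152; -14 160; -6 163; 2 164; 10 164; 18 164; 26 164; 
460: -70 9; -62 2; -54 1; -46 1; -38 1; -30 101; -22 146; -14 156; -6 160; 2 161; 10 164; 18 174; 26 177; 
490: -70 33; -62 7; -54 0; -46 0; -38 2; -30 98; -22 109; -14 149; -6 157; 2 161; 10 163; 18 162; 26 162; 
520: -70 35; -62 10; -54 1; -46 1; -38 1; -30 2; -22 -; -14 145; -6 152; 2 158; 10 164; 18 164; 26 163; 
550: -70 10; -62 8; -54 4; -46 0; -38 3; -30 0; -22 1; -14 -; -6 148; 2 156; 10 158; 18 157; 26 154;
```

View pics/held1.png

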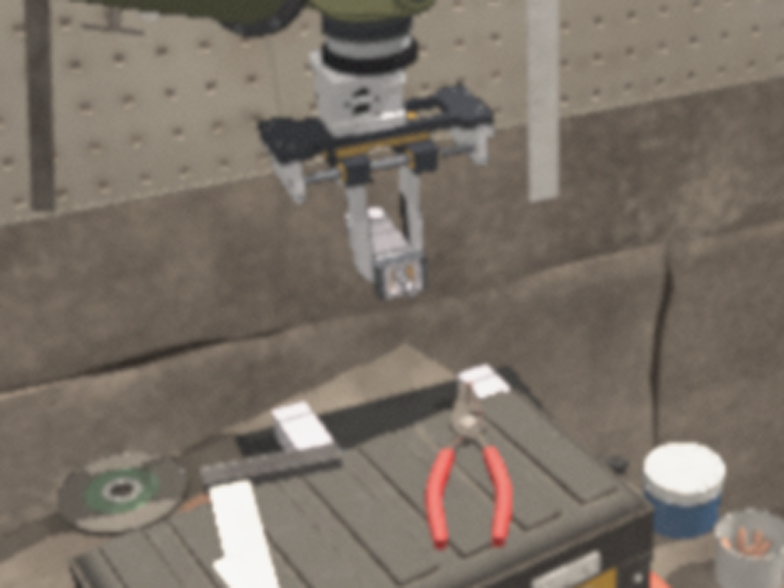

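```bash
python3 -m creep '{"slide":[[0.2,-1,2],[0.57,-5.3,0],[0.57,-5.4,0],[0.57,-5.4,0],[0.57,-5.4,0],[0.57,-5.4,0],[0.57,-5.4,0],[0.57,-5.2,0]],"turn":[0,0,0,0,0,0,0,0],"claw":[0,0,0,0,0,0,0,0]}'
python3 -m creep '{"slide":[[0,0,-2],[0,0,-1.5],[0,0,-1],[0,0,-1],[0,0,-1],[0,0,0]],"turn":[0,0,0,0,0,0],"claw":[0,0,0,0,0,0]}'
```

```text
clock: 16.5
eef_pos: [519.2, -58.7, 404.0]
eef_rot: [-3.138, -0.001, 1.578]
wrist_force: [1.6, -0.3, -2.9]
finger_gap: 31.7
finger_force: 30.0
clock: 17.25
eef_pos: [519.4, -56.6, 340.3]
eef_rot: [-3.141, -0.0, 1.578]
wrist_force: [-0.6, 0.0, -2.9]
finger_gap: 31.7
finger_force: 30.0
```

Run:
```python
from h import *
p2,d2=manip.camera('scene');C=cloud('scene',d2)
save(p2[100:310,200:480],'tip1.png',2.6)
```

```text
(no output)
```

View pics/tip1.png

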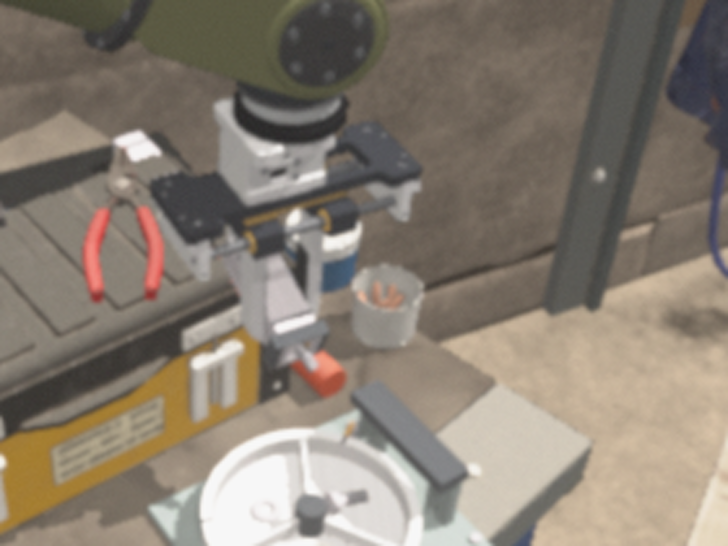

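The tube is tipping against the toolbox edge and the mouth now points down, so I keep lowering.

```bash
python3 -m creep '{"slide":[[0,0,-1],[0,0,-1],[0,0,-0.8],[0,0,0]],"turn":[0,0,0,0],"claw":[0,0,0,0]}'
cat > tilt.py <<'E'
# fit tube axis from scene depth: points near gripper in the box around grasp point
from h import *
import sys
def tilt(n='scene'):
    s=manip.read_state();T=s['eef_pos'];yaw=s['eef_rot'][2];g=T-[0,0,180]
    p,d=manip.camera(n);C=cloud(n,d)+([0,0,2] if n=='scene' else [0,0,-1])
    e=np.array([np.cos(yaw),np.sin(yaw)]);f=np.array([-e[1],e[0]])   # e: closed-end direction; f: closing line
    D=C-g;a=D[...,0]*e[0]+D[...,1]*e[1];b=D[...,0]*f[0]+D[...,1]*f[1];h=D[...,2]
    m=(abs(b)<13)&(abs(a)<75)&(h>-75)&(h<72)&(d>0)
    return a[m],b[m],h[m],p,m
if __name__=='__main__':
    for n in('scene','top'):
        a,b,h,p,m=tilt(n)
        for t in range(-70,75,7):
            k=abs(a-t)<3.5
            if k.sum()>3: print(t,k.sum(),np.percentile(h[k],[10,50,90]).round(),end=' | ')
        print(n)
E
python3 tilt.py
```

```text
clock: 17.8
eef_pos: [519.5, -56.9, 312.4]
eef_rot: [3.141, 0.0, 1.578]
wrist_force: [1.8, -3.5, -0.8]
finger_gap: 32.0
finger_force: 30.0
-35 18 [-15. -14. -12.] | -28 79 [-37. -11.  -7.] | -21 79 [-30.  -5.  -0.] | -14 59 [-0.  3.  7.] | -7 62 [ 7. 10. 13.] | 0 58 [13. 16. 20.] | 7 51 [20. 23. 27.] | 14 35 [27. 29. 32.] | 42 4 [-21. -13.  -3.] | 49 26 [-74. -65. -34.] | scene
28 5 [41. 43. 45.] | 56 44 [36. 40. 44.] | 63 36 [24. 29. 35.] | 70 35 [27. 30. 34.] | top
```

```bash
python3 -m creep '{"slide":[[0,0,2],[0,-1,1.5],[1,-1.2,0],[1.2,-1.2,0],[1.3,-1.2,0],[1.3,-1.2,0],[1.3,-1.1,0],[1.3,-1,0]],"turn":[0,-0.1,-0.18,-0.18,-0.18,-0.18,-0.18,-0.18],"claw":[0,0,0,0,0,0,0,0]}' 45
python3 -m creep '{"slide":[[0,0,0],[0,0,0],[0,0,0]],"turn":[-0.18,-0.098,0],"claw":[0,0,0]}' 60
python3 tilt.py
```

```text
clock: 18.9
eef_pos: [593.7, -136.0, 347.4]
eef_rot: [-3.14, 0.001, 0.392]
wrist_force: [-0.2, 0.1, -2.5]
finger_gap: 31.7
finger_force: 45.0
clock: 19.27
eef_pos: [593.3, -135.6, 347.5]
eef_rot: [-3.141, 0.001, 0.121]
wrist_force: [0.4, -0.4, -2.8]
finger_gap: 31.9
finger_force: 60.0
-35 11 [-14. -13. -11.] | -28 81 [-36. -11.  -7.] | -21 78 [-34.  -5.  -1.] | -14 63 [-1.  3.  6.] | -7 68 [ 5.  9. 13.] | 0 52 [13. 16. 20.] | 7 37 [18. 22. 26.] | scene
top
```

```bash
python3 -m creep '{"slide":[[0,0,-2.5],[0,0,-1],[0,0,-0.5],[0,0,0]],"turn":[0,0,0,0],"claw":[0,0,0,0]}'
python3 -m creep '{"slide":[[0,0,-0.4],[0,0,-0.4],[0,0,0]],"turn":[0,0,0],"claw":[0,0,0]}'
python3 -m creep '{"slide":[[0,0,-0.3],[0,0,0]],"turn":[0,0],"claw":[0,0]}'
```

```text
clock: 19.88
eef_pos: [593.5, -135.8, 308.2]
eef_rot: [3.142, -0.0, 0.12]
wrist_force: [-0.2, 0.1, -1.4]
finger_gap: 31.6
finger_force: 60.0
clock: 20.25
eef_pos: [593.3, -135.8, 299.7]
eef_rot: [-3.141, 0.0, 0.12]
wrist_force: [0.1, -0.5, -2.4]
finger_gap: 31.8
finger_force: 60.0
clock: 20.5
eef_pos: [593.4, -135.8, 296.8]
eef_rot: [-3.141, 0.0, 0.12]
wrist_force: [0.2, -0.4, -2.2]
finger_gap: 31.6
finger_force: 60.0
```

```bash
python3 -m creep '{"slide":[[0,0,-0.2],[0,0,0]],"turn":[0,0],"claw":[0,0]}'
python3 -m creep '{"slide":[[0,0,-0.2],[0,0,0]],"turn":[0,0],"claw":[0,0]}'
python3 -m creep '{"slide":[[0,0,-0.1],[0,0,0]],"turn":[0,0],"claw":[0,0]}'
```

```text
clock: 20.75
eef_pos: [593.4, -135.8, 294.8]
eef_rot: [-3.142, 0.0, 0.12]
wrist_force: [0.6, 0.4, -1.9]
finger_gap: 31.8
finger_force: 60.0
clock: 21.0
eef_pos: [593.4, -135.8, 292.8]
eef_rot: [-3.141, 0.0, 0.12]
wrist_force: [0.2, -0.1, -1.5]
finger_gap: 31.6
finger_force: 60.0
clock: 21.25
eef_pos: [593.4, -135.8, 292.3]
eef_rot: [3.141, -0.0, 0.12]
wrist_force: [-0.7, 0.4, 1.3]
finger_gap: 31.9
finger_force: 60.0
```

```bash
python3 -m creep '{"slide":[[0,0,2],[0,0,-2.4],[0,0,2.4],[0,0,-2.4],[0,0,2.4],[0,0,-2.4],[0,0,2.4],[0,0,0]],"turn":[0,0,0,0,0,0,0,0],"claw":[0,0,0,0,0,0,0,0]}'
python3 tilt.py
python3 - <<'E'
from h import *
p,d=manip.camera('scene');save(p[130:370,220:460],'k1.png',2.5)
E
```

```text
clock: 22.25
eef_pos: [593.6, -135.9, 313.3]
eef_rot: [3.14, -0.003, 0.12]
wrist_force: [0.5, 0.1, -2.5]
finger_gap: 32.1
finger_force: 71.0
-35 8 [-32. -29. -11.] | -28 79 [-27.  -9.  -5.] | -21 61 [-5. -2.  2.] | -14 108 [-67.   3.   7.] | -7 86 [-60.   9.  14.] | 0 77 [-59.  16.  20.] | 7 44 [-59.  22.  25.] | 14 5 [-60. -59.  25.] | scene
top
```

View pics/k1.png

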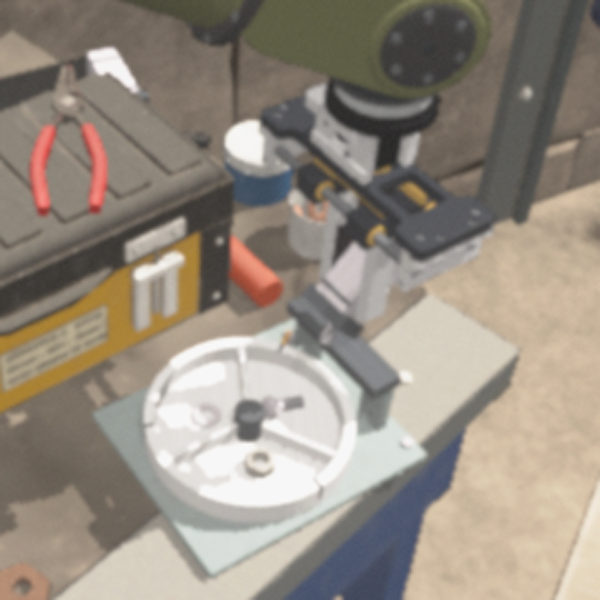

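```bash
cat > check.py <<'E'
from h import *
import sys,os
p,d=manip.camera('scene');C=cloud('scene',d)
dx,dy=C[...,0]-506,C[...,1]+147;r=np.hypot(dx,dy);a=np.degrees(np.arctan2(dy,dx))-7
m=(r>14)&(r<74)&(abs(a)<57)&(C[...,2]<32)
g=cv2.GaussianBlur(p,(3,3),0).mean(2)
f='ref.npz'
if len(sys.argv)<2:
    q=np.load(f);k=m&q['m'];dd=abs(g-q['g'])*k;print('tray px',k.sum(),'changed',(dd>35).sum(),'max',dd.max().round())
    if (dd>35).any(): v,u=np.nonzero(dd>35);print('at',proj('scene',d,[[np.median(u),np.median(v)]]).round())
    # shank zone: predicted shank tip
else: np.savez(f,g=g,m=m)
s=manip.read_state();G=s['eef_pos']-[0,0,180];yaw=s['eef_rot'][2];e=np.array([np.cos(yaw),np.sin(yaw),0]);z=np.array([0,0,1.])
D=C+[0,0,2]-G;A=D@e;B=D@np.array([-e[1],e[0],0]);H=D[...,2]
c,sn=np.cos(np.radians(44)),np.sin(np.radians(44));X=A*c+H*sn;N=-A*sn+H*c
k=(abs(B)<8)&(X<-38)&(X>-60)&(abs(N+6)<12);print('shank px',k.sum(), 'farthest',X[k].min().round(1) if k.any() else None)
k=(abs(B)<12)&(abs(A)<25)&(N>4)&(N<16)&(X>-33);f=np.polyfit(A[k],H[k],1);print('tilt',np.degrees(np.arctan(f[0])).round(1))
E
python3 check.py r
python3 -m creep '{"slide":[[0,0,-2.4],[0,0,2.4],[0,0,-2.4],[0,0,2.4],[0,0,-2.4],[0,0,2.4],[0,0,0]],"turn":[0,0,0,0,0,0,0],"claw":[0,0,0,0,0,0,0]}'
python3 check.py
```

```text
shank px 3 farthest -42.2
tilt 42.9
clock: 23.32
eef_pos: [593.6, -135.9, 312.8]
eef_rot: [3.141, -0.002, 0.12]
wrist_force: [-0.6, -0.7, -0.8]
finger_gap: 32.0
finger_force: 78.9
tray px 1149 changed 67 max 88.0
at [[ 552. -158.   24.]]
shank px 0 farthest None
tilt 42.3
```

Run:
```python
from h import *
p,d=manip.camera('scene');save(p[230:345,270:400],'k2.png',4)
```

```text
(no output)
```

View pics/k2.png

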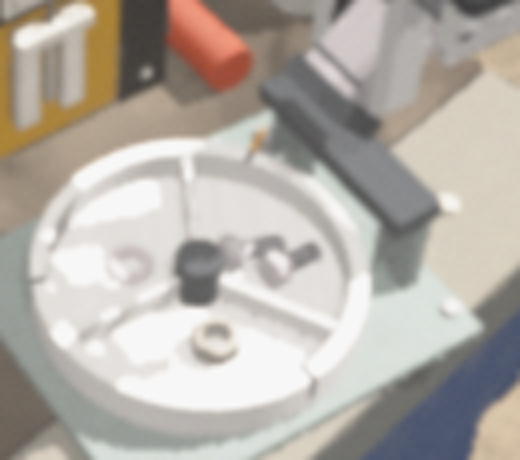

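The bolt dropped into the right compartment beside the loose one. I'll lift clear, check the mat and take the tube back.

```bash
python3 -m creep '{"slide":[[0,0,4],[0,0,5],[-1,2,2],[-2,3,0],[-2,3,0],[-2,3,0],[-1.5,4,0],[-1,5,0]],"turn":[0,0,0.18,0.18,0.18,0.18,0.18,0.18],"claw":[0,0,0,0,0,0,0,0]}' 50
python3 tubes.py
python3 -m creep '{"slide":[[-0.5,5,0],[-0.5,5,0],[-0.5,5,0],[-0.6,5,0],[0,4,0]],"turn":[0.18,0.198,0,0,0],"claw":[0,0,0,0,0]}'
```

```text
clock: 24.42
eef_pos: [497.7, 65.0, 421.2]
eef_rot: [-3.141, 0.0, 1.205]
wrist_force: [1.2, 0.4, -2.1]
finger_gap: 31.7
finger_force: 65.1
n 563 centre [593.8 324.6] [103.5  43.1] y 272.0 377.0 closed-end dir deg 84.5 z 37.0
n 605 centre [388.7 340.9] [ 42.  101.8] y 289.0 393.0 closed-end dir deg 94.7 z 37.1
clock: 25.1
eef_pos: [476.9, 306.1, 421.0]
eef_rot: [-3.141, 0.001, 1.568]
wrist_force: [0.3, -0.5, -2.4]
finger_gap: 31.7
finger_force: 65.1
```

```bash
python3 -m creep '{"slide":[[0,-0.2,-6],[0,0,-6],[0,0,-5],[0,0,-1.7],[0,0,-0.6],[0,0,0]],"turn":[0,0,0,0,0,0],"claw":[0,0,0,0,0,0]}' 25
python3 -m creep '{"slide":[[0,0.4,-0.2],[0,0.4,-0.2],[0,0.3,-0.2],[0,0.3,-0.2],[0,0.3,-0.25],[0,0.3,-0.25],[0,0.25,-0.3],[0,0.25,-0.3]],"turn":[0,0,0,0,0,0,0,0],"claw":[0,0,0,0,0,0,0,0]}' 12
python3 check.py
```

```text
clock: 25.85
eef_pos: [477.8, 302.3, 230.3]
eef_rot: [3.14, -0.001, 1.567]
wrist_force: [-0.8, 0.4, -2.6]
finger_gap: 32.0
finger_force: 35.7
clock: 26.85
eef_pos: [477.4, 327.7, 210.8]
eef_rot: [3.141, -0.001, 1.567]
wrist_force: [-4.3, 1.5, 8.0]
finger_gap: 31.7
finger_force: 12.0
tray px 1148 changed 93 max 94.0
at [[ 550. -158.   26.]]
shank px 0 farthest None
tilt 33.8
```

```bash
python3 -m creep '{"slide":[[0,0,0],[0,0.2,-0.15],[0,0.2,-0.15],[0,0,0],[0,0,0]],"turn":[0,0,0,0,0],"claw":[0,0,0,0,0]}' 3
python3 tilt.py
```

```text
clock: 27.52
eef_pos: [477.3, 331.0, 206.7]
eef_rot: [-3.141, 0.0, 1.567]
wrist_force: [-0.6, 0.6, -2.6]
finger_gap: 32.1
finger_force: 3.0
-21 9 [11. 13. 14.] | -14 26 [10. 13. 15.] | -7 27 [14. 17. 19.] | 0 15 [14. 18. 20.] | 7 25 [18. 21. 23.] | 14 20 [21. 23. 26.] | 21 16 [22. 25. 28.] | 28 18 [25. 28. 31.] | 35 18 [29. 30. 33.] | 42 8 [31. 35. 37.] | scene
-70 27 [-26. -24. -21.] | -63 28 [-25. -22. -20.] | -56 30 [-26. -22. -19.] | -49 30 [-25. -22. -19.] | -42 32 [-27. -23. -19.] | -35 26 [-26. -21.   8.] | -28 4 [-27. -23. -22.] | top
```

```bash
python3 -m creep '{"slide":[[0,0,0],[0,0,0],[0,0,0],[0,0,0],[0,0,0],[0,0,2],[0,0,5],[0,0,6]],"turn":[0,0,0,0,0,0,0,0],"claw":[0.36,0.36,0.38,0.6,0.75,0.75,0.75,0.75]}'
python3 -m creep '{"slide":[[0,-2,6],[0,-5,0],[0,-6,0],[0,-6,0],[0,0,0]],"turn":[0,0,0,0,0],"claw":[0.75,0.75,0.75,0.75,0.75]}'
python3 tubes.py
```

```text
clock: 28.62
eef_pos: [477.1, 331.0, 339.3]
eef_rot: [-3.141, 0.0, 1.567]
wrist_force: [0.4, 0.3, 0.1]
finger_gap: 70.3
finger_force: 0.0
clock: 29.25
eef_pos: [477.1, 138.5, 398.0]
eef_rot: [3.14, -0.0, 1.563]
wrist_force: [-0.7, -0.4, 0.6]
finger_gap: 70.4
finger_force: 0.0
n 473 centre [596.1 325.5] [100.5  36. ] y 274.0 376.0 closed-end dir deg 85.4 z 37.0
n 574 centre [478.1 357.2] [101.7  41.7] y 306.0 408.0 closed-end dir deg 89.7 z 36.7
n 600 centre [390.2 341.6] [ 42.3 101.7] y 290.0 392.0 closed-end dir deg 94.5 z 36.9
```

```bash
python3 -m creep '{"slide":[[2.9,4.28,0],[2.9,4.28,0],[2.9,4.28,0],[2.9,4.28,0],[0,0,-6],[0,0,-6],[0,0,-5],[0,0,0]],"turn":[-0.02,-0.02,-0.02,-0.02,0,0,0,0],"claw":[0.7,0.7,0.7,0.7,0.7,0.7,0.7,0.7]}'
python3 - <<'E'
from h import *
p,d=manip.camera('scene');C=cloud('scene',d)
m=(abs(C[...,2]-33)<4)&(abs(C[...,0]-595)<35)&(C[...,1]>270)&(C[...,1]<400)
print(cv2.minAreaRect(C[m][:,:2].astype('f4')),m.sum())
E
```

```text
clock: 30.3
eef_pos: [592.3, 313.7, 223.2]
eef_rot: [-3.136, 0.003, 1.489]
wrist_force: [0.2, -0.0, 0.5]
finger_gap: 65.9
finger_force: 0.0
((603.3724365234375, 325.57000732421875), (39.67030715942383, 108.40553283691406), 11.214370727539062) 172
```

```bash
python3 -m creep '{"slide":[[0.05,-0.4,-0.8],[0,0,-0.9],[0,0,0],[0,0,0],[0,0,0],[0,0,0],[0,0,0]],"turn":[0,0,0,0,0,0,0],"claw":[0.7,0.7,0,0,0,0,0]}' 30
python3 -m creep '{"slide":[[0,0,1],[0,0,5],[0,0,6],[0,0,6],[0,0,2],[0,0,0]],"turn":[0,0,0,0,0,0],"claw":[0,0,0,0,0,0]}'
```

```text
clock: 31.22
eef_pos: [593.9, 308.6, 209.6]
eef_rot: [3.141, -0.0, 1.487]
wrist_force: [-0.7, 0.0, 1.5]
finger_gap: 32.0
finger_force: 30.0
clock: 31.98
eef_pos: [593.7, 308.5, 411.2]
eef_rot: [3.139, -0.001, 1.487]
wrist_force: [-0.2, 0.4, -2.4]
finger_gap: 31.9
finger_force: 30.0
```

```bash
python3 -m creep '{"slide":[[-0.9,-4.5,0],[-0.9,-4.6,0],[-0.9,-4.6,0],[-0.9,-4.6,0],[-0.9,-4.6,0],[-0.9,-4.6,0],[-1,-4.6,0],[-1,-4.5,0]],"turn":[0.01,0.01,0.01,0.01,0.01,0.01,0.016,0.015],"claw":[0,0,0,0,0,0,0,0]}'
python3 -m creep '{"slide":[[0,0,-2],[0,0,-2],[0,0,-1],[0,0,-1],[0,0,-1],[0,0,-1],[0,0,-1],[0,0,-0.5]],"turn":[0,0,0,0,0,0,0,0],"claw":[0,0,0,0,0,0,0,0]}'
python3 check.py r
```

```text
clock: 32.98
eef_pos: [519.2, -58.8, 407.7]
eef_rot: [-3.139, -0.0, 1.579]
wrist_force: [-0.0, -0.2, -1.8]
finger_gap: 32.2
finger_force: 30.0
clock: 33.98
eef_pos: [520.1, -57.3, 314.0]
eef_rot: [3.14, -0.0, 1.578]
wrist_force: [-0.1, -2.7, 7.1]
finger_gap: 31.9
finger_force: 30.0
shank px 22 farthest -48.8
tilt 44.7
```

Tilt is 44.7°. Same route to the bar.

```bash
python3 -m creep '{"slide":[[0,0,2],[0,-1,1.5],[1,-1.2,0],[1.2,-1.2,0],[1.3,-1.2,0],[1.3,-1.2,0],[1.3,-1.1,0],[1.3,-1,0]],"turn":[0,-0.1,-0.18,-0.18,-0.18,-0.18,-0.18,-0.18],"claw":[0,0,0,0,0,0,0,0]}' 45
python3 -m creep '{"slide":[[0,0,-1],[0,0,-1.5],[0,0,-1.5],[0,0,0]],"turn":[-0.18,-0.098,0,0],"claw":[0,0,0,0]}' 60
python3 check.py r
python3 -m creep '{"slide":[[0,0,-0.4],[0,0,-0.3],[0,0,0]],"turn":[0,0,0],"claw":[0,0,0]}'
python3 -m creep '{"slide":[[0,0,-0.3],[0,0,0]],"turn":[0,0],"claw":[0,0]}'
```

```text
clock: 35.02
eef_pos: [594.4, -136.5, 348.1]
eef_rot: [-3.141, 0.0, 0.392]
wrist_force: [-0.5, -0.4, -1.8]
finger_gap: 31.9
finger_force: 45.0
clock: 35.52
eef_pos: [593.8, -136.2, 307.6]
eef_rot: [-3.14, 0.002, 0.123]
wrist_force: [0.2, -0.4, -2.3]
finger_gap: 31.8
finger_force: 60.0
shank px 23 farthest -50.7
tilt 44.7
clock: 35.95
eef_pos: [593.9, -136.4, 302.2]
eef_rot: [-3.142, 0.0, 0.121]
wrist_force: [0.5, -0.3, -1.5]
finger_gap: 32.0
finger_force: 60.0
clock: 36.2
eef_pos: [593.9, -136.4, 299.1]
eef_rot: [-3.141, 0.0, 0.12]
wrist_force: [-0.5, -0.3, -3.3]
finger_gap: 31.9
finger_force: 60.0
```

```bash
python3 -m creep '{"slide":[[-0.3,0,1.6],[0,0,-2.4],[0,0,2.4],[0,0,-2.4],[0,0,2.4],[0,0,-2.4],[0,0,2.4],[0,0,0]],"turn":[0,0,0,0,0,0,0,0],"claw":[0,0,0,0,0,0,0,0]}'
python3 check.py
```

```text
clock: 37.2
eef_pos: [591.1, -136.5, 317.9]
eef_rot: [3.14, -0.004, 0.12]
wrist_force: [-0.3, -0.3, -3.1]
finger_gap: 31.6
finger_force: 60.0
tray px 1127 changed 5 max 49.0
at [[ 534. -142.   25.]]
shank px 21 farthest -50.1
tilt 45.3
```

```bash
python3 -m creep '{"slide":[[0,0,-2.4],[0,0,2.4],[0,0,-2.4],[0,0,2.4],[0,0,-2.4],[0,0,2.4],[0,0,0]],"turn":[0,0,0,0,0,0,0],"claw":[0,0,0,0,0,0,0]}'
python3 check.py
```

```text
clock: 38.12
eef_pos: [591.0, -136.5, 316.4]
eef_rot: [3.141, -0.002, 0.12]
wrist_force: [0.2, -0.2, -1.6]
finger_gap: 31.6
finger_force: 62.8
tray px 1035 changed 16 max 70.0
at [[ 553. -147.   30.]]
shank px 0 farthest None
tilt 44.0
```

Run:
```python
from h import *
p,d=manip.camera('scene');save(p[230:345,270:400],'k3.png',4)
```

```text
(no output)
```

View pics/k3.png

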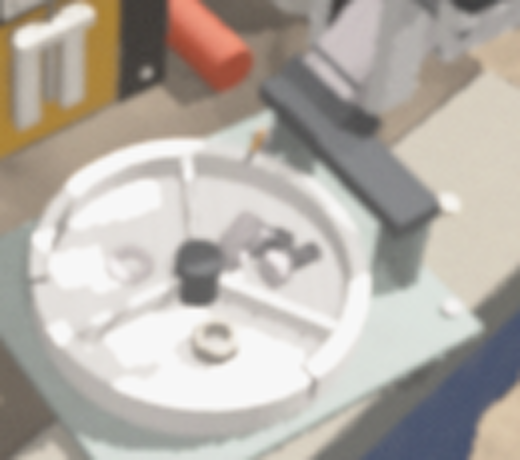

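```bash
python3 -m creep '{"slide":[[0,0,4],[0,0,5],[0,2,2],[0,3,0],[0,3,0],[0,3,0],[0,4,0],[0,5,0]],"turn":[0,0,0.18,0.18,0.18,0.18,0.18,0.18],"claw":[0,0,0,0,0,0,0,0]}' 50
python3 tubes.py
python3 -m creep '{"slide":[[-0.3,5,0],[-0.2,5,0],[-0.2,5,0],[-0.2,5,0],[-0.2,3,0],[0,0,-3],[0,0,-6],[0,0,-5]],"turn":[0.18,0.19,0,0,0,0,0,0],"claw":[0,0,0,0,0,0,0,0]}'
```

```text
clock: 39.22
eef_pos: [590.8, 64.5, 424.2]
eef_rot: [-3.141, 0.001, 1.205]
wrist_force: [0.9, 0.1, -2.1]
finger_gap: 31.9
finger_force: 52.1
n 575 centre [476.5 356.9] [ 41.5 102.5] y 306.0 408.0 closed-end dir deg 89.8 z 37.1
n 607 centre [392.7 341.2] [ 40.4 102.4] y 289.0 393.0 closed-end dir deg 94.7 z 37.0
clock: 40.28
eef_pos: [579.4, 293.5, 282.1]
eef_rot: [-3.14, 0.001, 1.568]
wrist_force: [1.6, 0.7, -1.4]
finger_gap: 31.8
finger_force: 52.1
```

```bash
python3 -m creep '{"slide":[[0,0,-3],[0,0,-1.8],[0,0,-0.5],[0,0,0]],"turn":[0,0,0,0],"claw":[0,0,0,0]}' 12
python3 -m creep '{"slide":[[0,0.3,-0.2],[0,0.4,-0.3],[0,0.3,-0.2],[0,0.3,-0.2],[0,0.3,-0.25],[0,0.3,-0.25],[0,0.25,-0.3],[0,0.25,-0.3]],"turn":[0,0,0,0,0,0,0,0],"claw":[0,0,0,0,0,0,0,0]}' 4
python3 tilt.py
```

```text
clock: 40.78
eef_pos: [580.1, 293.7, 233.0]
eef_rot: [3.141, -0.0, 1.568]
wrist_force: [0.1, -0.2, -0.9]
finger_gap: 31.9
finger_force: 13.5
clock: 41.78
eef_pos: [579.9, 318.3, 213.1]
eef_rot: [3.141, -0.001, 1.568]
wrist_force: [-2.3, 3.3, 5.9]
finger_gap: 32.0
finger_force: 5.4
0 18 [12. 14. 17.] | 7 23 [15. 17. 20.] | 14 15 [17. 20. 22.] | 21 17 [20. 24. 27.] | 28 11 [23. 26. 30.] | 35 12 [27. 30. 33.] | scene
-70 32 [-28. -18. -14.] | -63 25 [-20. -16. -12.] | -56 22 [-29. -23. -16.] | -49 24 [-32. -27. -23.] | -42 17 [-31. -28. -26.] | top
```

```bash
python3 -m creep '{"slide":[[0,0.1,-0.2],[0,0.1,-0.2],[0,0.1,-0.2],[0,0,0]],"turn":[0,0,0,0],"claw":[0,0,0,0]}' 3
python3 -m creep '{"slide":[[0,0,0],[0,0,0],[0,0,0],[0,0,0],[0,0,0],[0,0,2],[0,0,5],[0,0,6]],"turn":[0,0,0,0,0,0,0,0],"claw":[0.36,0.36,0.38,0.6,0.75,0.75,0.75,0.75]}'
python3 -m creep '{"slide":[[0,-2,6],[0,-5,0],[0,-6,0],[0,-6,0],[0,-4,0],[0,0,0]],"turn":[0,0,0,0,0,0],"claw":[0.75,0.75,0.75,0.75,0.75,0.75]}'
python3 tubes.py
```

```text
clock: 42.38
eef_pos: [579.8, 320.4, 205.6]
eef_rot: [-3.141, 0.001, 1.568]
wrist_force: [0.4, 0.7, -1.6]
finger_gap: 31.7
finger_force: 3.0
clock: 43.38
eef_pos: [579.6, 320.5, 338.6]
eef_rot: [-3.141, 0.0, 1.568]
wrist_force: [0.2, -0.4, 0.1]
finger_gap: 70.3
finger_force: 0.0
clock: 44.12
eef_pos: [579.7, 88.6, 397.3]
eef_rot: [3.14, -0.0, 1.564]
wrist_force: [-0.4, 0.9, -0.4]
finger_gap: 70.2
finger_force: 0.0
n 583 centre [579.6 345.2] [ 43.8 102.9] y 294.0 397.0 closed-end dir deg 89.8 z 36.7
n 574 centre [477.7 356.8] [102.3  41.4] y 306.0 408.0 closed-end dir deg 89.7 z 37.0
n 602 centre [389.8 341.4] [ 42.2 102.3] y 289.0 392.0 closed-end dir deg 94.6 z 37.0
```

```bash
python3 -m creep '{"slide":[[-3.13,3.9,0],[-3.13,3.9,0],[-3.13,3.9,0],[-3.13,3.9,0],[-3.13,3.9,0],[-3.13,3.9,0],[0,0,-5],[0,0,-6]],"turn":[0.015,0.015,0.015,0.015,0.015,0.012,0,0],"claw":[0.7,0.7,0.7,0.7,0.7,0.7,0.7,0.7]}'
python3 -m creep '{"slide":[[0,0,-4],[0,0,-2],[0,0,0]],"turn":[0,0,0],"claw":[0.7,0.7,0.7]}'
```

```text
clock: 45.18
eef_pos: [391.0, 326.5, 285.8]
eef_rot: [3.138, -0.002, 1.658]
wrist_force: [0.3, 0.7, 0.6]
finger_gap: 65.9
finger_force: 0.0
clock: 45.55
eef_pos: [391.4, 325.7, 225.0]
eef_rot: [-3.14, 0.001, 1.656]
wrist_force: [-0.1, -0.1, 0.4]
finger_gap: 65.9
finger_force: 0.0
```

```bash
python3 -m creep '{"slide":[[0,0,-1],[0,0,-0.9],[0,0,0],[0,0,0],[0,0,0],[0,0,0],[0,0,0]],"turn":[0,0,0,0,0,0,0],"claw":[0.7,0.7,0,0,0,0,0]}' 30
python3 -m creep '{"slide":[[0,0,1],[0,0,5],[0,0,6],[0,0,6],[0,0,2],[0,0,0]],"turn":[0,0,0,0,0,0],"claw":[0,0,0,0,0,0]}'
python3 -m creep '{"slide":[[1.6,-4.8,0],[1.6,-4.8,0],[1.6,-4.8,0],[1.6,-4.8,0],[1.6,-4.8,0],[1.6,-4.8,0],[1.6,-4.8,0],[1.6,-4.8,0]],"turn":[-0.01,-0.01,-0.01,-0.01,-0.01,-0.01,-0.01,-0.01],"claw":[0,0,0,0,0,0,0,0]}'
```

```text
clock: 46.42
eef_pos: [392.1, 324.8, 206.8]
eef_rot: [3.142, -0.0, 1.655]
wrist_force: [-0.1, -1.3, 4.3]
finger_gap: 32.1
finger_force: 30.0
clock: 47.18
eef_pos: [391.9, 324.7, 408.1]
eef_rot: [3.139, -0.001, 1.655]
wrist_force: [-0.2, 0.6, -2.5]
finger_gap: 32.0
finger_force: 30.0
clock: 48.18
eef_pos: [520.3, -60.8, 404.9]
eef_rot: [-3.139, -0.0, 1.574]
wrist_force: [1.2, -0.4, -2.0]
finger_gap: 32.1
finger_force: 30.0
```

```bash
python3 -m creep '{"slide":[[0,0.1,-2],[0,0,-2],[0,0,-1.1],[0,0,-1],[0,0,-1],[0,0,-1],[0,0,-1],[0,0,-0.6]],"turn":[0,0,0,0,0,0,0,0],"claw":[0,0,0,0,0,0,0,0]}'
python3 check.py r
python3 -m creep '{"slide":[[0,0,2],[0,-1,1.5],[1,-1.2,0],[1.2,-1.2,0],[1.3,-1.2,0],[1.3,-1.2,0],[1.3,-1.1,0],[1.3,-1,0]],"turn":[0,-0.1,-0.18,-0.18,-0.18,-0.18,-0.18,-0.18],"claw":[0,0,0,0,0,0,0,0]}' 45
python3 -m creep '{"slide":[[0,0,-1],[0,0,-1.5],[0,0,-1.2],[0,0,0]],"turn":[-0.18,-0.098,0,0],"claw":[0,0,0,0]}' 60
python3 check.py r
```

```text
clock: 49.18
eef_pos: [520.3, -58.1, 309.5]
eef_rot: [3.14, 0.0, 1.575]
wrist_force: [1.1, -3.1, 8.0]
finger_gap: 32.0
finger_force: 30.6
shank px 17 farthest -46.4
tilt 45.0
clock: 50.22
eef_pos: [594.6, -137.2, 343.5]
eef_rot: [-3.141, 0.0, 0.389]
wrist_force: [0.5, -0.9, -1.9]
finger_gap: 32.2
finger_force: 45.7
clock: 50.72
eef_pos: [594.0, -136.9, 306.3]
eef_rot: [-3.141, 0.002, 0.119]
wrist_force: [0.1, 0.5, -2.0]
finger_gap: 31.7
finger_force: 60.6
shank px 11 farthest -47.8
tilt 45.5
```

```bash
python3 -m creep '{"slide":[[-0.1,0,0.8],[0,0,-2.4],[0,0,2.4],[0,0,-2.4],[0,0,2.4],[0,0,-2.4],[0,0,2.4],[0,0,0]],"turn":[0,0,0,0,0,0,0,0],"claw":[0,0,0,0,0,0,0,0]}'
python3 check.py
```

```text
clock: 51.78
eef_pos: [593.4, -137.2, 318.1]
eef_rot: [3.14, -0.004, 0.117]
wrist_force: [-0.1, 0.1, -2.0]
finger_gap: 31.9
finger_force: 60.7
tray px 1056 changed 0 max 23.0
shank px 5 farthest -46.4
tilt 46.2
```

```bash
python3 -m creep '{"slide":[[0,0,-2.4],[0,0,2.4],[0,0,-2.4],[0,0,2.4],[0,0,-2.4],[0,0,2.4],[0,0,0]],"turn":[0,0,0,0,0,0,0],"claw":[0,0,0,0,0,0,0]}'
python3 check.py
```

```text
clock: 52.7
eef_pos: [593.3, -137.2, 316.7]
eef_rot: [3.141, -0.003, 0.117]
wrist_force: [0.7, 0.1, -3.0]
finger_gap: 31.7
finger_force: 63.2
tray px 1065 changed 0 max 20.0
shank px 3 farthest -44.0
tilt 45.0
```

```bash
python3 -m creep '{"slide":[[0,0,-2.6],[0,0,2.4],[0,0,-2.4],[0,0,2.4],[0,0,-2.4],[0,0,2.4],[0,0,0]],"turn":[0,0,0,0,0,0,0],"claw":[0,0,0,0,0,0,0]}'
python3 check.py
```

```text
clock: 53.62
eef_pos: [593.2, -137.2, 314.2]
eef_rot: [3.141, -0.002, 0.117]
wrist_force: [-0.4, -0.6, -1.0]
finger_gap: 31.6
finger_force: 77.8
tray px 1047 changed 71 max 74.0
at [[ 557. -122.   23.]]
shank px 0 farthest None
tilt 44.4
```

```bash
python3 -m creep '{"slide":[[0,0,-2.4],[0,0,2.4],[0,0,-2.4],[0,0,2.4],[0,0,-2.4],[0,0,2.4],[0,0,0]],"turn":[0,0,0,0,0,0,0],"claw":[0,0,0,0,0,0,0]}'
python3 check.py
```

```text
clock: 54.55
eef_pos: [593.2, -137.2, 313.8]
eef_rot: [3.141, -0.002, 0.117]
wrist_force: [0.3, 0.3, -2.7]
finger_gap: 31.8
finger_force: 78.7
tray px 1058 changed 71 max 74.0
at [[ 559. -123.   23.]]
shank px 0 farthest None
tilt 43.3
```

```bash
python3 -m creep '{"slide":[[0,0,4],[0,0,5],[-1,2,2],[-2,3,0],[-2,3,0],[-2,3,0],[-2,4,0],[-2,5,0]],"turn":[0,0,0.18,0.18,0.18,0.18,0.18,0.18],"claw":[0,0,0,0,0,0,0,0]}' 50
python3 tubes.py
python3 -m creep '{"slide":[[-2,5,0],[-2,5,0],[-2,5,0],[-2,5,0],[-1.3,3,0],[0,0,-3],[0,0,-6],[0,0,-5]],"turn":[0.18,0.19,0,0,0,0,0,0],"claw":[0,0,0,0,0,0,0,0]}'
```

```text
clock: 55.6
eef_pos: [482.3, 63.7, 422.3]
eef_rot: [-3.141, 0.0, 1.202]
wrist_force: [0.1, 0.0, -0.9]
finger_gap: 32.0
finger_force: 68.9
n 584 centre [579.8 345.5] [102.5  45.2] y 294.0 397.0 closed-end dir deg 89.5 z 37.0
n 570 centre [479.  356.7] [102.5  41.1] y 305.0 408.0 closed-end dir deg 89.9 z 37.1
clock: 56.65
eef_pos: [389.4, 292.5, 280.7]
eef_rot: [-3.14, 0.001, 1.564]
wrist_force: [0.7, 0.6, -1.9]
finger_gap: 31.8
finger_force: 68.9
```

```bash
python3 -m creep '{"slide":[[0,0,-3],[0,0,-1.8],[0,0,-0.5],[0,0,0]],"turn":[0,0,0,0],"claw":[0,0,0,0]}' 12
python3 -m creep '{"slide":[[0,0.3,-0.2],[0,0.4,-0.3],[0,0.3,-0.2],[0,0.3,-0.2],[0,0.3,-0.25],[0,0.3,-0.25],[0,0.25,-0.3],[0,0.25,-0.3]],"turn":[0,0,0,0,0,0,0,0],"claw":[0,0,0,0,0,0,0,0]}' 4
python3 -m creep '{"slide":[[0,0.1,-0.2],[0,0.1,-0.2],[0,0.1,-0.1],[0,0,0]],"turn":[0,0,0,0],"claw":[0,0,0,0]}' 3
python3 tilt.py
```

```text
clock: 57.15
eef_pos: [390.1, 292.8, 230.4]
eef_rot: [-3.141, 0.0, 1.564]
wrist_force: [-0.0, -0.8, -1.0]
finger_gap: 31.9
finger_force: 20.7
clock: 58.15
eef_pos: [390.1, 317.3, 210.9]
eef_rot: [3.141, -0.001, 1.564]
wrist_force: [-1.9, 3.5, 3.4]
finger_gap: 32.0
finger_force: 4.7
clock: 58.65
eef_pos: [390.0, 319.7, 205.3]
eef_rot: [-3.141, 0.0, 1.564]
wrist_force: [-0.8, -0.4, -1.5]
finger_gap: 32.0
finger_force: 3.0
0 20 [13. 14. 16.] | 7 18 [14. 15. 16.] | 14 14 [14. 15. 17.] | 21 20 [14. 17. 19.] | 28 16 [17. 18. 20.] | 35 17 [17. 19. 20.] | 42 15 [18. 21. 23.] | 49 12 [20. 21. 23.] | 56 11 [20. 23. 25.] | 63 7 [21. 22. 25.] | scene
-70 31 [-25. -22. -19.] | -63 31 [-24. -21. -19.] | -56 32 [-23. -21. -18.] | -49 29 [-23. -20. -18.] | -42 32 [-24. -22. -19.] | -35 27 [-24. -22. -19.] | -28 24 [-23. -20.   9.] | top
```

```bash
python3 -m creep '{"slide":[[0,0,0],[0,0,0],[0,0,0],[0,0,0],[0,0,0],[0,0,2],[0,0,5],[0,0,6]],"turn":[0,0,0,0,0,0,0,0],"claw":[0.36,0.36,0.38,0.6,0.75,0.75,0.75,0.75]}'
python3 -m creep '{"slide":[[1,-2,6],[2,-5,0],[2,-6,0],[2,-6,0],[0,-4,0],[0,0,0]],"turn":[0,0,0,0,0,0],"claw":[0.75,0.75,0.75,0.75,0.75,0.75]}'
python3 tubes.py
python3 - <<'E'
from h import *
p,d=manip.camera('top')
o=ortho('top',p,4,320,660,220,440,2).astype(float).mean(2)
for x in (430,530): print(x,[(440-2.*i,int(v)) for i,v in enumerate(o[(660-x)*2-6:(660-x)*2+6,:100:4].mean(0)) ])
a=ortho('top',p,34.5,410,620,-245,-35,2.8);a=cv2.resize(a,(400,400))
b=ortho('top',p,30,340,620,240,430,1.43);b=cv2.resize(b,(270,400))
cv2.imwrite('pics/fin.png',cv2.cvtColor(np.hstack([b,a]),cv2.COLOR_RGB2BGR))
E
```

```text
clock: 59.75
eef_pos: [389.9, 319.7, 336.5]
eef_rot: [-3.14, 0.001, 1.564]
wrist_force: [0.4, -0.4, -0.3]
finger_gap: 70.6
finger_force: 0.0
clock: 60.5
eef_pos: [459.5, 89.8, 394.2]
eef_rot: [3.142, 0.0, 1.561]
wrist_force: [-0.1, 0.3, 0.7]
finger_gap: 70.5
finger_force: 0.0
n 590 centre [582.6 345.6] [103.6  43.6] y 294.0 397.0 closed-end dir deg 89.9 z 36.8
n 576 centre [476.5 357.3] [ 41.3 103. ] y 306.0 409.0 closed-end dir deg 89.6 z 36.7
n 620 centre [391.5 345. ] [102.5  42.9] y 294.0 396.0 closed-end dir deg 89.9 z 36.8
430 [(440.0, 129), (438.0, 130), (436.0, 130), (434.0, 131), (432.0, 133), (430.0, 132), (428.0, 133), (426.0, 133), (424.0, 131), (422.0, 126), (420.0, 124), (418.0, 125), (416.0, 126), (414.0, 110), (412.0, 81), (410.0, 61), (408.0, 57), (406.0, 57), (404.0, 57), (402.0, 57), (400.0, 58), (398.0, 58), (396.0, 57), (394.0, 57), (392.0, 58)]
530 [(440.0, 128), (438.0, 130), (436.0, 130), (434.0, 130), (432.0, 131), (430.0, 131), (428.0, 131), (426.0, 131), (424.0, 132), (422.0, 132), (420.0, 135), (418.0, 136), (416.0, 130), (414.0, 105), (412.0, 76), (410.0, 61), (408.0, 61), (406.0, 63), (404.0, 62), (402.0, 63), (400.0, 63), (398.0, 63), (396.0, 63), (394.0, 63), (392.0, 63)]
```

View pics/fin.png

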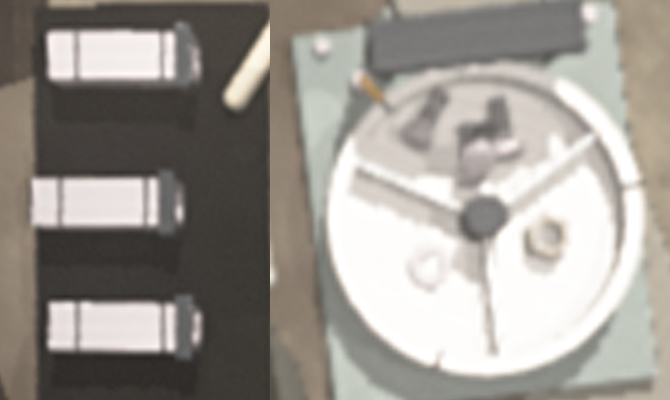

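All four bolts are in the compartment and the marks have not moved. The middle tube's end is only about 4 mm from the mat edge, so I nudge it further in.

```bash
python3 -m creep '{"slide":[[0.36,5.1,0],[0.36,5.1,0],[0.36,5.1,0],[0.36,5.1,0],[0.36,4.8,0],[0,0,-6],[0,0,-6],[0,0,-4]],"turn":[0,0,0,0,0,0,0,0],"claw":[0.75,0.75,0.75,0.75,0.75,0.75,0.75,0.75]}'
python3 -m creep '{"slide":[[0,0,-1.5],[0,0,-0.9],[0,0,0],[0,0,0],[0,0,0],[0,0,0],[0,0,0]],"turn":[0,0,0,0,0,0,0],"claw":[0.75,0.75,0,0,0,0,0]}' 20
```

```text
clock: 61.6
eef_pos: [476.0, 345.0, 231.2]
eef_rot: [-3.139, 0.001, 1.566]
wrist_force: [0.0, 0.0, -0.6]
finger_gap: 70.6
finger_force: 0.0
clock: 62.48
eef_pos: [477.5, 343.8, 210.6]
eef_rot: [3.141, -0.0, 1.564]
wrist_force: [-1.0, -0.9, 4.0]
finger_gap: 32.0
finger_force: 20.0
```

```bash
python3 -m creep '{"slide":[[0,0,0.6],[0,-0.7,0],[0,-0.7,0],[0,0,-0.5],[0,0,0],[0,0,0],[0,0,0],[0,0,0]],"turn":[0,0,0,0,0,0,0,0],"claw":[0,0,0,0,0.36,0.38,0.6,0.75]}'
python3 -m creep '{"slide":[[0,0,2],[0,0,5],[0,0,6],[0,-2,6],[0,-5,0],[0,-6,0],[0,-6,0],[0,0,0]],"turn":[0,0,0,0,0,0,0,0],"claw":[0.75,0.75,0.75,0.75,0.75,0.75,0.75,0.75]}'
python3 tubes.py
python3 - <<'E'
from cell import manip
print(manip.sign_off())
E
```

```text
clock: 63.48
eef_pos: [477.4, 329.8, 211.2]
eef_rot: [3.141, -0.0, 1.564]
wrist_force: [0.4, -0.7, 0.6]
finger_gap: 52.1
finger_force: 0.0
clock: 64.47
eef_pos: [477.4, 137.1, 400.9]
eef_rot: [3.141, 0.0, 1.56]
wrist_force: [0.2, -0.1, 0.1]
finger_gap: 70.5
finger_force: 0.0
n 584 centre [579.9 345.6] [103.   43.6] y 294.0 397.0 closed-end dir deg 89.5 z 36.8
n 576 centre [475.9 341.8] [ 41.5 101.6] y 291.0 393.0 closed-end dir deg 89.5 z 36.9
n 622 centre [392.6 344.5] [102.7  42.8] y 293.0 396.0 closed-end dir deg 89.7 z 37.1
the job is handed in; nothing more can be done
None
```

The job is done and handed in at about 64 s: the line of the loose bolt's compartment is set at the pointer, all three jammed bolts were knocked out into that compartment, and the three emptied tubes lie flat on the mat.

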